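# Casting flasks from the rack onto their sprue bases

### The arm

A 6-joint arm with a two-finger parallel gripper is mounted at the origin on a cart in front of the work surface, level with it; the furniture and walls round the work are solid. World frame = base frame: x ahead of the robot, y to its left, z up, the work surface at z = 0. Lengths are in mm, angles in rad, forces in N, time in s.
With the tool pointing down it reaches from about 300 to 775 mm from the base axis. Payload 14.6 kg.
Tool frame: the origin (TCP) lies at the very end of the fingers, on their centre line; the grasp point (between the pads) lies 19 mm behind it; z points along the fingers, y is the line along which they close (so a half turn about z gives the same grasp; the last joint's range is limited). The gripper opens to 94 mm and grips with 3 to 60 N. Pads are 16 mm wide; open, the fingers measure 119 mm over their backs; the gripper's body (75 mm by 177 mm) begins 78 mm behind the grasp point.
Start: joints at [1.045, 0.3, 1.521, -0, 1.321, -0.067], TCP at [243.576, 493.113, 205.446] pointing down, gripper open.
Joint ranges: [-3.03, 3.03], [-0.79, 2.21], [0.23, 2.52], [-1.04, 4.18], [0, 3.07], [-2.55, 2.55]. Speed limits (rad/s): [2.22, 2.22, 2.57, 3.14, 3.14, 3.14].

### API

Orientations are given as [roll, pitch, yaw] about the fixed x, y, z axes, in that order (R = Rz(yaw) Ry(pitch) Rx(roll)).
In Python, from cell import manip, optics gives the robot as it stands.
- The arm moves only by the shell command python3 -m crank 'ROWS' [FORCE]. ROWS is JSON, a list of rows, each a list of 7 numbers: the opening in per cent of the stroke, from 0 (shut) to 100 (fully open), then the shift along the tool's x, y, z in mm, then the turn, a rotation vector about the tool's x, y, z in rad. A call has 1 to 10 rows; each row is the pose to reach, as a shift and turn from the pose commanded when the call began, along the tool's axes at that moment; what a row does not reach only later rows make up. A row lasts 1/10 s, in which the tool goes at most 50 mm and 8.59 degrees, less where a joint would pass 70% of its speed; a pose out of reach is approached as far as the arm can. A call with a gripper value outside its range is refused whole. The fingers move at their own pace and stop on an object; FORCE is the grip in N (left out, the last holds). Time passes only in rows, so rows that repeat a pose let the fingers close. It gives the time, the measured TCP pose, the force, the opening and the grip force at its end, in the units of the state.
- manip.read_state(): the state, without advancing time (a new reading comes with each control period).
- optics.camera(name): name is "scene" or "top" or "wrist"; returns (picture, depth): 420x560x3 uint8, red, green, blue; 420x560 float32, mm along the optical axis (not along the pixel's ray), 0 where there is no reading.
- optics.calibration(name): a dict with "camera_matrix" (3x3 intrinsics, pixels), "R" (3x3) and "t" (3): a world point X has camera coordinates R X + t. Camera axes: x right, y down, z forward; pixel columns grow to the right and rows downward; lengths in mm; the calibration is good to about 2 mm. The wrist camera is an equidistant fisheye: a pixel r from the principal point sees the ray r / f radians off the axis. A picture is of the moment at which its call begins: read the wrist's pose just before it. calibration takes no time and is no camera call; for the wrist camera it gives the pose at the moment of the call.
- manip.sign_off(): hands the job in; it is judged then, once.
The state is a dict: "clock": time; "joints": joint angles; "qd": joint speeds; "effort": joint torques, N m; "eef_pos": TCP position; "eef_rot": TCP orientation; "wrist_force": force on the tool from outside, world axes, zero at the start; "moment": the same for the moment, N m; "finger_gap": finger opening in mm; "finger_force": force on a finger pad.
Only numpy, scipy, OpenCV 4.12 (cv2) and the standard library are available. Lean on these libraries where they do the work, as an engineer would, in place of code of your own. Each camera call takes 0.05 s, during which the arm holds its last target. There are 200 camera calls.

### The job

Get the wax trees ready for investing: take the four steel flasks off the pegs of the wooden rack and lower each one, gently and upright, over the wax tree on the rubber sprue base it fits, smallest flask on the smallest base and so on up to the largest, whatever order the bases stand in along the grey board. Each flask must end sitting fully home on its base's floor; do not drop the flasks or press hard on the wax or the bases.

Things in the scene. Friction and masses are not known exactly. Their poses are not given: they have to be found in the camera images.
- flask_smallest: The smallest of four casting flasks: a plain stainless steel tube, 32 mm outside diameter, 46 mm tall, wall 2.2 mm, open at both ends, loose, standing upright over a peg of the wooden rack at the start. Origin: centre of its lower end; z is the tube's axis, pointing up.
- flask_second: The second smallest of four casting flasks: a plain stainless steel tube, 40 mm outside diameter, 53 mm tall, wall 2.2 mm, open at both ends, loose, standing upright over a peg of the wooden rack at the start. Origin: centre of its lower end; z is the tube's axis, pointing up.
- flask_third: The second largest of four casting flasks: a plain stainless steel tube, 48 mm outside diameter, 60 mm tall, wall 2.2 mm, open at both ends, loose, standing upright over a peg of the wooden rack at the start. Origin: centre of its lower end; z is the tube's axis, pointing up.
- flask_largest: The largest of four casting flasks: a plain stainless steel tube, 56 mm outside diameter, 67 mm tall, wall 2.2 mm, open at both ends, loose, standing upright over a peg of the wooden rack at the start. Origin: centre of its lower end; z is the tube's axis, pointing up.
- base_smallest: The smallest of four black rubber sprue bases, for the 32 mm flask: disc 47 mm across, its floor (where the flask stands) 8 mm above the origin, a 4 mm high lip round its edge. In the middle a steep centring cone, 23.2 mm across at its foot, 18 mm high, carries a green wax tree 10.6 mm across, top 42 mm above the origin. Fixed on the board. Origin: centre of underside; z up.
- base_second: The second smallest of four black rubber sprue bases, for the 40 mm flask: disc 55 mm across, its floor (where the flask stands) 8 mm above the origin, a 4 mm high lip round its edge. In the middle a steep centring cone, 31.2 mm across at its foot, 18 mm high, carries a green wax tree 18.6 mm across, top 48 mm above the origin. Fixed on the board. Origin: centre of underside; z up.
- base_third: The second largest of four black rubber sprue bases, for the 48 mm flask: disc 63 mm across, its floor (where the flask stands) 8 mm above the origin, a 4 mm high lip round its edge. In the middle a steep centring cone, 39.2 mm across at its foot, 18 mm high, carries a green wax tree 26.6 mm across, top 55 mm above the origin. Fixed on the board. Origin: centre of underside; z up.
- base_largest: The largest of four black rubber sprue bases, for the 56 mm flask: disc 71 mm across, its floor (where the flask stands) 8 mm above the origin, a 4 mm high lip round its edge. In the middle a steep centring cone, 47.2 mm across at its foot, 18 mm high, carries a green wax tree 34.6 mm across, top 62 mm above the origin. Fixed on the board. Origin: centre of underside; z up.
- flask_rack: The rack: solid wood strip 90 x 316 mm, its top 24 mm above its origin and the table, with a row of four equal pegs (16 mm across, 22 mm high) 76 mm apart along its y, at y = -114, -38, 38 and 114 mm, each under one flask. Fixed. Origin: centre of its underside; its y runs along the row, z up.
- investing_board: The investing board: grey laminated board 90 x 316 mm, its top 24 mm above its origin and the table, carrying the four sprue bases in a row along its y at the same four places, 76 mm apart. Fixed. Origin: centre of its underside; its y runs along the row, z up.
Mind the look-alikes: they are no part of the job. What is shaped like the flask_third but blue or orange is not meant.

How it is judged (in metres and radians):
At the end, for the whole second after the job is handed in: Each of the four flasks stands upright (tilt under 0.1 rad), released and at rest on the sprue base of its own size: lower end no more than 3 mm above the base's floor, axes within 8 mm of one another (horizontal distance between flask_smallest and base_smallest below 0.008 m and z of flask_smallest in the frame of base_smallest between 0.004 and 0.011 m and angle between each of flask_smallest, flask_second, flask_third, flask_largest's own z axis and vertical below 0.1 rad and linear speed of each of flask_smallest, flask_second, flask_third, flask_largest below 0.02 m/s and angular speed of each of flask_smallest, flask_second, flask_third, flask_largest below 0.2 rad/s and horizontal distance between flask_second and base_second below 0.008 m and z of flask_second in the frame of base_second between 0.004 and 0.011 m and horizontal distance between flask_third and base_third below 0.008 m and z of flask_third in the frame of base_third between 0.004 and 0.011 m and horizontal distance between flask_largest and base_largest below 0.008 m and z of flask_largest in the frame of base_largest between 0.004 and 0.011 m); the robot touches nothing.
It fails at once if a sprue base with its wax tree is struck or pressed by a flask or the robot with more than 40 N (contact force between anything else and base_smallest above 40 N or contact force between anything else and base_second above 40 N or contact force between anything else and base_third above 40 N or contact force between anything else and base_largest above 40 N).
It fails at once if a flask is dropped onto its base (comes down over it faster than 0.5 m/s, a free fall of more than 12 mm) ((horizontal distance between flask_smallest and base_smallest below 0.03 m and z of flask_smallest in the frame of base_smallest below 0.055 m and linear speed of flask_smallest above 0.5 m/s) or (horizontal distance between flask_second and base_second below 0.03 m and z of flask_second in the frame of base_second below 0.055 m and linear speed of flask_second above 0.5 m/s) or (horizontal distance between flask_third and base_third below 0.03 m and z of flask_third in the frame of base_third below 0.055 m and linear speed of flask_third above 0.5 m/s) or (horizontal distance between flask_largest and base_largest below 0.03 m and z of flask_largest in the frame of base_largest below 0.055 m and linear speed of flask_largest above 0.5 m/s)).
It also fails if it takes over 96 s, if anything falls off the work surface, if the arm or the gripper's body presses on something with over 40 N, if the wrist force passes 120 N, or if a joint passes its speed limit or range.

## Working session

There is one attempt and no reset: what is moved stays moved. The work goes in short steps, Python scripts to look and compute and a shell command to move; the robot and the scene stay as the last step left them, time stands still between calls to the robot, and variables do not carry over. Pictures are saved under pics/ and viewed, at most 14 in all, crops included, and the job is handed in when it is done.

```bash
ls; mkdir -p pics; python3 - <<'E'
from cell import manip, optics
import cv2,numpy as np
print(manip.read_state())
for n in ("top","scene"):
    p,d=optics.camera(n); cv2.imwrite(f"pics/{n}0.png",p[:,:,::-1]); np.save(f"pics/{n}0.npy",d)
    print(n,optics.calibration(n))
E
```

```text
pics
{'clock': 0.0, 'joints': array([ 1.04538791e+00,  3.00474306e-01,  1.52157569e+00, -2.02926080e-06,
        1.32070989e+00, -6.65877394e-02]), 'qd': array([-0.00159355,  0.00131111,  0.00053082, -0.0004474 , -0.00148502,
       -0.0009797 ]), 'effort': array([-1.31389224e-04, -5.31805015e+01, -3.52739990e+01,  7.08533311e-02,
        2.43817322e-02, -7.88016428e-05]), 'eef_pos': array([243.45460753, 492.88932977, 204.88685427]), 'eef_rot': array([-3.14042787e+00, -7.57051200e-05,  2.68277244e+00]), 'wrist_force': array([ 0.51747675, -0.41008809,  0.39598039]), 'moment': array([-0.01636241, -0.01899005, -0.00083156]), 'finger_force': 0.0, 'finger_gap': 94.16855393059028}
top {'camera_matrix': array([[438.99300477,   0.        , 280.75534219],
       [  0.        , 438.99300477, 206.40318132],
       [  0.        ,   0.        ,   1.        ]]), 'R': array([[-0.01908277, -0.9994204 ,  0.02819077],
       [-0.99568906,  0.0164366 , -0.09128602],
       [ 0.09076975, -0.02981123, -0.99542561]]), 't': array([ -11.06722702,  462.34788157, 1131.57782161])}
scene {'camera_matrix': array([[429.98836065,   0.        , 280.1322784 ],
       [  0.        , 429.98836065, 216.19031777],
       [  0.        ,   0.        ,   1.        ]]), 'R': array([[ 0.76589417, -0.6424036 , -0.02690214],
       [-0.31966443, -0.34414384, -0.88282483],
       [ 0.55787164,  0.68475005, -0.46893134]]), 't': array([-343.73936165,  213.81600909,  807.64637937])}
```

View pics/top0.png

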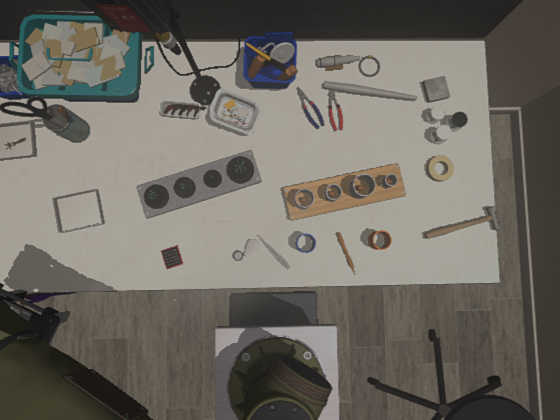

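View pics/scene0.png

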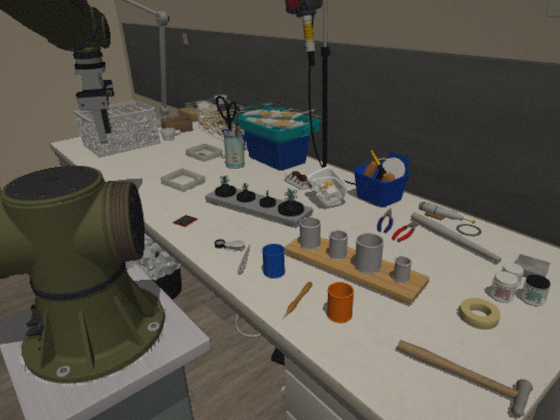

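The top view shows the rack with four steel flasks at px (302,198), (333,191), (361,184), (390,181) and the board with bases at (156,196), (184,187), (213,178), (240,167). The look-alikes are the blue tube at (305,242) and the orange one at (379,239). They stand off the rack and are the wrong colour, so the steel tubes on the pegs are the ones meant. Next I'll measure these and crop in to confirm.

```bash
cat > h.py <<'E'
import cv2,numpy as np
from cell import manip, optics
def cloud(name,d,C=None):
    C=C or optics.calibration(name);K=C["camera_matrix"];v,u=np.indices(d.shape)
    P=np.stack([(u-K[0,2])/K[0,0]*d,(v-K[1,2])/K[1,1]*d,d],-1)
    return (P-C["t"])@C["R"]
def plane(name,uv,z):
    C=optics.calibration(name);K=C["camera_matrix"];uv=np.asarray(uv,float)
    r=np.c_[(uv[:,0]-K[0,2])/K[0,0],(uv[:,1]-K[1,2])/K[1,1],np.ones(len(uv))]@C["R"]
    o=-C["R"].T@C["t"]; return o+r*((z-o[2])/r[:,2])[:,None]
def circ(P):
    A=np.c_[2*P,np.ones(len(P))];s=np.linalg.lstsq(A,(P**2).sum(1),rcond=None)[0]
    return s[:2],np.sqrt(s[2]+s[:2]@s[:2])
E
python3 - <<'E'
from h import *
p=cv2.imread("pics/top0.png");d=np.load("pics/top0.npy");W=cloud("top",d)
hsv=cv2.cvtColor(p,cv2.COLOR_BGR2HSV)
print("table z",np.median(W[260:275,190:230,2]))
def row(mask,lo,hi,name):
    m=np.zeros(mask.shape,np.uint8);m[150:225,lo:hi]=mask[150:225,lo:hi]
    m=cv2.morphologyEx(m,cv2.MORPH_CLOSE,np.ones((15,15)))
    c=max(cv2.findContours(m,0,1)[0],key=cv2.contourArea)[:,0]
    r=cv2.minAreaRect(plane("top",c,24)[:,:2].astype(np.float32))
    b=cv2.boxPoints(r);e=[b[1]-b[0],b[2]-b[1]];l=max(e,key=np.linalg.norm);l=l/np.linalg.norm(l);l=l*np.sign(l[1])
    print(name,r,"dir",l);c0=np.array(r[0])
    for k in(-114,-38,38,114):print("  peg",k,(c0+k*l).round(1))
row(((hsv[...,1]>70)&(hsv[...,0]<25)).astype(np.uint8)*255,270,415,"rack")
row(((hsv[...,2]<150)|(W[...,2]>12)&(W[...,2]<35)).astype(np.uint8)*255,130,270,"board")
for (u,v) in [(302,198),(333,191),(361,184),(390,181)]:
    s=(slice(v-24,v+24),slice(u-17,u+17));w=W[s].reshape(-1,3);z=w[w[:,2]>50]
    t=np.percentile(z[:,2],90);q=z[abs(z[:,2]-t)<6][:,:2];h=cv2.convexHull(q.astype(np.float32))
    (c,r)=cv2.minEnclosingCircle(h);print("flask",u,v,"top z",t.round(1),len(q),np.round(c,1),round(2*r,1), q.mean(0))
for (u,v) in [(156,196),(184,187),(213,178),(240,167)]:
    s=(slice(v-18,v+18),slice(u-15,u+15))
    m=((hsv[s][...,2]<75)).astype(np.uint8);c=max(cv2.findContours(m,0,1)[0],key=cv2.contourArea)[:,0]+[u-15,v-18]
    q=plane("top",c,36)[:,:2];r=cv2.minAreaRect(q.astype(np.float32));cc,rr=cv2.minEnclosingCircle(q.astype(np.float32));print("base",np.round(r[0],1),np.round(r[1],1),np.round(cc,1),2*rr)
cv2.imwrite("pics/crop.png",cv2.resize(p[145:255,130:410],None,fx=2.8,fy=2.8,interpolation=2))
E
```

```text
table z 0.4523902460527059
rack ((499.4998779296875, -187.68508911132812), (88.800048828125, 314.0376281738281), 11.19884204864502) dir [-0.1942146  0.980959 ]
  peg -114 [ 521.6 -299.5]
  peg -38 [ 506.9 -225. ]
  peg 38 [ 492.1 -150.4]
  peg 114 [477.4 -75.9]
board ((525.405029296875, 194.5050048828125), (92.88011932373047, 316.9541320800781), 17.090566635131836) dir [-0.293883   0.9558414]
  peg -114 [558.9  85.5]
  peg -38 [536.6 158.2]
  peg 38 [514.2 230.8]
  peg 114 [491.9 303.5]
flask 302 198 top z 86.3 75 [477.7 -76.2] 48.9 [478.72147117 -75.84010424]
flask 333 191 top z 80.2 56 [ 492.1 -150.3] 40.7 [ 492.55527735 -150.67569701]
flask 361 184 top z 92.8 81 [ 506.7 -225.6] 57.6 [ 507.01559714 -226.19340513]
flask 390 181 top z 90.8 18 [ 505.8 -248.7] 30.3 [ 505.84285409 -249.78053948]
base [491.7 302.2] [61.7 59.7] [492.9 302. ] 63.202003479003906
base [514.7 229.9] [53.7 50.9] [515.4 229.5] 54.73099899291992
base [536.4 157. ] [44.1 44.6] [536.9 158. ] 46.661624908447266
base [559.2  85.5] [68.7 68.5] [559.2  86.2] 71.30059051513672
```

View pics/crop.png

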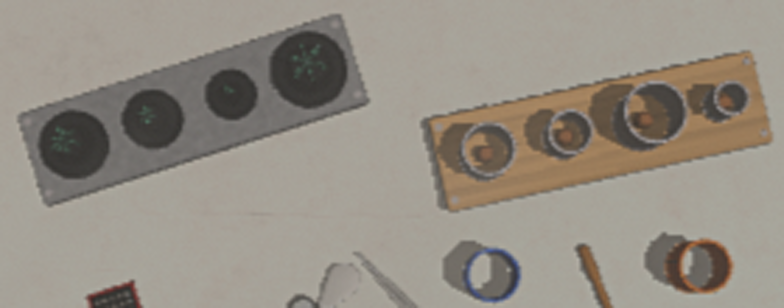

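All sizes match: along the rack from the left stand third, second, largest and smallest, and along the board third, second, smallest and largest. The blue and orange tubes are ignored. First I'll go above flask_third.

```bash
cat >> h.py <<'E'
from scipy.spatial.transform import Rotation as Ro
def to(x,y,z,yaw):
    s=manip.read_state();R=Ro.from_euler('xyz',s["eef_rot"])
    T=Ro.from_euler('xyz',[np.pi,0,yaw])
    print("t",round(s["clock"],2),"pos",s["eef_pos"].round(1),"rot",s["eef_rot"].round(3),"F",s["wrist_force"].round(1),"gap",round(s["finger_gap"],1),"gf",round(float(s["finger_force"]),1))
    print("SHIFT",R.inv().apply(np.array([x,y,z])-s["eef_pos"]).round(1),"TURN",(R.inv()*T).as_rotvec().round(3))
E
python3 -c "from h import *;to(477.5,-76,170,1.766)"
```

```text
t 0.1 pos [243.5 492.9 205. ] rot [-3.141 -0.     2.683] F [ 0.5 -0.3 -0.6] gap 93.5 gf 0.0
SHIFT [-461.8 -406.4   35.3] TURN [-0.001  0.     0.917]
```

```bash
python3 -m crank '[[100,-462,-406,35,0,0,0.917],[100,-462,-406,35,0,0,0.917],[100,-462,-406,35,0,0,0.917],[100,-462,-406,35,0,0,0.917],[100,-462,-406,35,0,0,0.917],[100,-462,-406,35,0,0,0.917],[100,-462,-406,35,0,0,0.917],[100,-462,-406,35,0,0,0.917],[100,-462,-406,35,0,0,0.917],[100,-462,-406,35,0,0,0.917]]' 40
python3 -c "from h import *;to(477.5,-76,170,1.766)"
```

```text
clock: 1.1
eef_pos: [434.1, 29.5, 177.0]
eef_rot: [3.141, 0.0, 1.766]
wrist_force: [0.8, 1.5, 0.4]
finger_gap: 94.0
finger_force: 0.0
t 1.1 pos [434.1  29.5 177. ] rot [3.141 0.    1.766] F [0.8 1.5 0.4] gap 94.0 gf 0.0
SHIFT [-111.9   22.1    7. ] TURN [ 0.  0. -0.]
```

```bash
python3 -m crank '[[100,-112,22,7,0,0,0],[100,-112,22,7,0,0,0],[100,-112,22,7,0,0,0],[100,-112,22,7,0,0,0]]'
python3 - <<'E'
from h import *
to(477.5,-76,48,1.766)
print(optics.calibration("wrist"))
p,d=optics.camera("wrist");cv2.imwrite("pics/w1.png",p[:,:,::-1]);np.save("pics/w1.npy",d)
E
```

```text
clock: 1.5
eef_pos: [477.1, -75.4, 169.4]
eef_rot: [-3.14, -0.0, 1.763]
wrist_force: [-0.3, 0.3, -0.1]
finger_gap: 93.9
finger_force: 0.0
t 1.5 pos [477.1 -75.4 169.4] rot [-3.14  -0.     1.763] F [-0.3  0.3 -0.1] gap 93.9 gf 0.0
SHIFT [ -0.7   0.4 121.4] TURN [-0.001 -0.001 -0.003]
{'camera_matrix': array([[325.1922621 ,   0.        , 278.89624769],
       [  0.        , 325.1922621 , 212.8140005 ],
       [  0.        ,   0.        ,   1.        ]]), 'R': array([[ 0.98166953,  0.19058648, -0.0013149 ],
       [ 0.18320689, -0.94171219,  0.28215845],
       [ 0.05253733, -0.27722725, -0.95936692]]), 't': array([-453.58179257, -178.31252447,  311.12562105])}
```

View pics/w1.png

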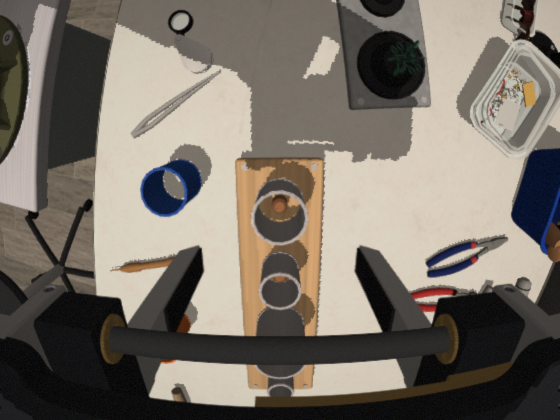

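The wrist view shows flask_third's rim centred near (279,217), second's at (281,291), and the blue look-alike at (170,190). I'll check the rims by ray-casting to their top heights before going down.

```bash
cat >> h.py <<'E'
def fish(C,uv,z):
    K=C["camera_matrix"];uv=np.asarray(uv,float);e=(uv-K[:2,2])/K[0,0];th=np.linalg.norm(e,axis=1)
    r=np.c_[e*(np.sin(th)/np.maximum(th,1e-9))[:,None],np.cos(th)]@C["R"];o=-C["R"].T@C["t"]
    return (o+r*((z-o[2])/r[:,2])[:,None])[:,:2]
E
python3 - <<'E'
from h import *
C=optics.calibration("wrist")
print(fish(C,[(253,217),(306,217),(279,192),(279,243)],84), fish(C,[(261,291),(301,291)],77).mean(0),fish(C,[(391,64)],36))
E
```

```text
[[454.80090538 -78.16970311]
 [499.15070181 -69.48153182]
 [472.3728891  -52.52101025]
 [481.12244242 -97.24036741]] [ 493.09830149 -148.4775529 ] [[556.95569591  85.96709454]]
```

```bash
python3 -m crank '[[100,0,0,40,0,0,0],[100,0,0,80,0,0,0],[100,0,0,110,0,0,0],[100,0,0,121,0,0,0],[100,0,0,121,0,0,0],[40,0,0,121,0,0,0],[40,0,0,121,0,0,0],[40,0,0,121,0,0,0],[40,0,0,121,0,0,0],[40,0,0,121,0,0,0]]' 40
python3 -m crank '[[30,0,0,0,0,0,0],[30,0,0,0,0,0,0],[30,0,0,0,0,0,0]]' 40
```

```text
clock: 2.55
eef_pos: [477.3, -74.1, 49.4]
eef_rot: [3.141, 0.0, 1.766]
wrist_force: [-0.4, 0.3, -0.1]
finger_gap: 57.4
finger_force: 0.0
clock: 2.85
eef_pos: [477.2, -74.0, 49.1]
eef_rot: [3.142, 0.0, 1.766]
wrist_force: [-0.4, -0.6, 1.5]
finger_gap: 46.5
finger_force: 40.0
```

```bash
python3 -m crank '[[30,0,0,-5,0,0,0],[30,0,0,-20,0,0,0],[30,0,0,-50,0,0,0],[30,0,0,-80,0,0,0],[30,0,0,-105,0,0,0],[30,0,0,-120,0,0,0],[30,0,0,-120,0,0,0]]' 40
python3 -c "from h import *;to(492,303,170,1.869)"
```

```text
clock: 3.55
eef_pos: [477.8, -74.2, 171.0]
eef_rot: [3.138, 0.001, 1.766]
wrist_force: [-0.4, -0.3, -2.8]
finger_gap: 46.5
finger_force: 40.0
t 3.55 pos [477.8 -74.2 171. ] rot [3.138e+00 1.000e-03 1.766e+00] F [-0.4 -0.3 -2.8] gap 46.5 gf 40.0
SHIFT [367.3  87.    0.8] TURN [ 0.003  0.002 -0.103]
```

```bash
python3 -m crank '[[30,15,4,0,0,0,-0.01],[30,50,12,0,0,0,-0.02],[30,95,22,0,0,0,-0.03],[30,140,33,0,0,0,-0.04],[30,190,45,0,0,0,-0.05],[30,240,57,0,0,0,-0.06],[30,290,69,0,0,0,-0.08],[30,330,78,0,0,0,-0.09],[30,355,84,0,0,0,-0.103],[30,367,87,0,0,0,-0.103]]' 40
python3 -m crank '[[30,0,0,0,0,0,0],[30,0,0,0,0,0,0]]' 40
python3 - <<'E'
from h import *
to(492,303,110,1.869)
p,d=optics.camera("wrist");cv2.imwrite("pics/w2.png",p[:,:,::-1])
E
```

```text
clock: 4.55
eef_pos: [490.6, 304.7, 167.5]
eef_rot: [-3.14, 0.0, 1.871]
wrist_force: [-0.2, -0.5, -2.3]
finger_gap: 46.2
finger_force: 40.0
clock: 4.75
eef_pos: [491.4, 301.8, 168.5]
eef_rot: [-3.141, 0.0, 1.868]
wrist_force: [-0.3, 0.0, -0.7]
finger_gap: 46.7
finger_force: 40.0
t 4.75 pos [491.4 301.8 168.5] rot [-3.141  0.     1.868] F [-0.3  0.  -0.7] gap 46.7 gf 40.0
SHIFT [ 1.   1.  58.5] TURN [-0.001  0.    -0.001]
```

View pics/w2.png

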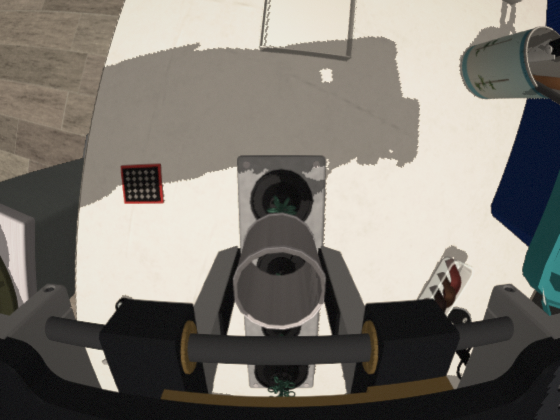

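The flask is held upright, rim centred near (279,287), with the third base's disc ahead near (281,200) at the board's far end. I'll work out the axis offset from these.

```bash
python3 - <<'E'
from h import *
C=optics.calibration("wrist")
p=cv2.imread("pics/w2.png");g=p.max(2)
m=(g<62).astype(np.uint8)*255;m[:160]=0;m[225:]=0;m[:,:242]=0;m[:,324:]=0
c=max(cv2.findContours(m,0,1)[0],key=cv2.contourArea)[:,0];c=c[(c[:,1]<212)&(c[:,1]<224)]
q=fish(C,cv2.convexHull(c)[:,0],36);q=q[q[:,1]>fish(C,[(281,214)],36)[0,1]+2];print("disc",circ(q),len(q))
q=fish(C,[(234,285),(325,285),(279,250),(279,326)],203.4);print(q,circ(q))
E
```

```text
disc (array([492.37737352, 305.79520677]), np.float64(30.255723657866792)) 16
[[469.12907551 295.90687823]
 [513.25600151 309.37160592]
 [485.2470626  321.2451098 ]
 [498.39253398 278.173014  ]] (array([492.0533067 , 299.83215467]), np.float64(22.889011288314112))
```

```bash
python3 -m crank '[[30,3,1,10,0,0,0],[30,3.5,1.5,30,0,0,0],[30,3.5,1.5,55,0,0,0],[30,3.5,1.5,75,0,0,0],[30,3.5,1.5,88,0,0,0],[30,3.5,1.5,96,0,0,0],[30,3.5,1.5,100,0,0,0],[30,3.5,1.5,102,0,0,0],[30,3.5,1.5,104,0,0,0],[30,3.5,1.5,104,0,0,0]]' 40
python3 -m crank '[[30,0,0,1,0,0,0],[30,0,0,2,0,0,0],[30,0,0,3,0,0,0],[30,0,0,3,0,0,0]]' 40
```

```text
clock: 5.8
eef_pos: [491.9, 306.8, 65.4]
eef_rot: [3.141, -0.0, 1.869]
wrist_force: [-0.6, 0.0, -0.8]
finger_gap: 46.5
finger_force: 40.0
clock: 6.2
eef_pos: [491.7, 306.7, 61.9]
eef_rot: [-3.141, 0.0, 1.869]
wrist_force: [0.0, -0.3, -1.6]
finger_gap: 47.2
finger_force: 40.0
```

```bash
python3 -m crank '[[30,0,0,1,0,0,0],[30,0,0,2,0,0,0],[30,0,0,2,0,0,0]]' 40
python3 -m crank '[[30,0,0,0.7,0,0,0],[30,0,0,1.4,0,0,0],[30,0,0,1.4,0,0,0]]' 40
python3 -m crank '[[30,0,0,0.5,0,0,0],[30,0,0,0.5,0,0,0]]' 40
```

```text
clock: 6.5
eef_pos: [491.7, 306.6, 59.9]
eef_rot: [-3.141, 0.0, 1.869]
wrist_force: [-1.0, 0.7, -0.7]
finger_gap: 46.5
finger_force: 40.0
clock: 6.8
eef_pos: [491.7, 306.6, 58.5]
eef_rot: [-3.141, 0.0, 1.869]
wrist_force: [0.1, 0.1, -1.0]
finger_gap: 46.5
finger_force: 40.0
clock: 7.0
eef_pos: [491.8, 306.7, 58.1]
eef_rot: [-3.142, 0.0, 1.869]
wrist_force: [-0.4, -0.7, -2.5]
finger_gap: 46.7
finger_force: 40.0
```

```bash
python3 -m crank '[[30,0,0,0.5,0,0,0],[30,0,0,0.5,0,0,0]]' 40
python3 -m crank '[[60,0,0,0,0,0,0],[80,0,0,0,0,0,0],[100,0,0,0,0,0,0],[100,0,0,0,0,0,0],[100,0,0,0,0,0,0],[100,0,0,0,0,0,0]]' 40
python3 -m crank '[[100,0,0,-10,0,0,0],[100,0,0,-50,0,0,0],[100,0,0,-90,0,0,0],[100,0,0,-110,0,0,0],[100,0,0,-110,0,0,0]]' 40
python3 - <<'E'
from h import *
to(492,-150.5,160,1.766)
C=optics.calibration("wrist");p,d=optics.camera("wrist");cv2.imwrite("pics/w3.png",p[:,:,::-1])
d=np.load("pics/top0.npy");p,d=optics.camera("top");cv2.imwrite("pics/top3.png",p[:,:,::-1]);
E
```

```text
clock: 7.2
eef_pos: [491.7, 306.6, 57.6]
eef_rot: [-3.141, 0.0, 1.869]
wrist_force: [-0.3, -0.1, -1.8]
finger_gap: 46.5
finger_force: 40.0
clock: 7.8
eef_pos: [491.8, 306.7, 57.7]
eef_rot: [-3.142, 0.0, 1.869]
wrist_force: [-0.0, 1.0, -0.1]
finger_gap: 90.8
finger_force: 0.0
clock: 8.3
eef_pos: [492.9, 307.3, 171.7]
eef_rot: [3.136, -0.001, 1.869]
wrist_force: [-0.4, -0.8, 0.0]
finger_gap: 93.8
finger_force: 0.0
t 8.3 pos [492.9 307.3 171.7] rot [ 3.136e+00 -1.000e-03  1.869e+00] F [-0.4 -0.8  0. ] gap 93.8 gf 0.0
SHIFT [-437.4 -135.3   10.3] TURN [ 0.006 -0.002  0.103]
```

View pics/w3.png

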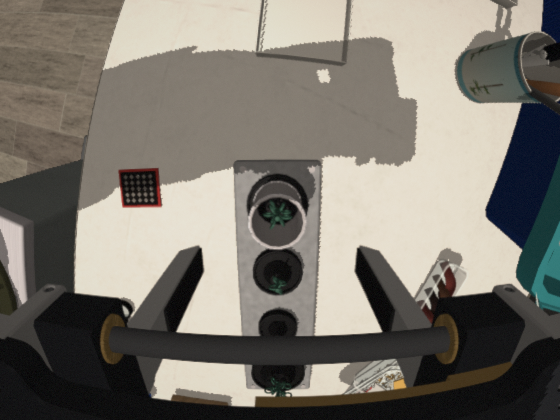

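Flask_third now stands over the third base, rim near (277,221), with the other three discs at (277,271), (279,328) and (277,377). I'll check the seat height with depth while working out the next move.

```bash
python3 - <<'E'
from h import *
C=optics.calibration("wrist")
q=fish(C,[(248,221),(307,221),(277,249),(277,193)],92);print(q,q.mean(0))
print(fish(C,[(253,272),(303,272),(277,249),(277,294)],36))
p,d=optics.camera("top");W=cloud("top",d);w=W[175:215,140:172].reshape(-1,3);w=w[w[:,2]>80]
print("rim z",np.percentile(w[:,2],[20,50,80,95]).round(1),cv2.minEnclosingCircle(w[:,:2].astype(np.float32)))
E
```

```text
[[467.07350162 298.81852761]
 [513.57130999 313.07682055]
 [497.19726972 281.99206046]
 [483.05408774 328.41183   ]] [490.22404227 305.57480966]
[[487.08994785 226.23018645]
 [538.06143031 241.87619915]
 [503.76064801 259.39347164]
 [519.48036101 207.69606567]]
rim z [ 94.5 462.1 491.1 503.7] ((434.49200439453125, 167.5650634765625), 170.8572235107422)
```

```bash
python3 -m crank '[[100,-437,-135,10,0,0,0.103],[100,-437,-135,10,0,0,0.103],[100,-437,-135,10,0,0,0.103],[100,-437,-135,10,0,0,0.103],[100,-437,-135,10,0,0,0.103],[100,-437,-135,10,0,0,0.103],[100,-437,-135,10,0,0,0.103],[100,-437,-135,10,0,0,0.103],[100,-437,-135,10,0,0,0.103],[100,-437,-135,10,0,0,0.103]]' 40
python3 -m crank '[[100,0,0,0,0,0,0],[100,0,0,0,0,0,0]]'
python3 -c "from h import *;to(492,-150.5,42,1.766)"
```

```text
clock: 9.45
eef_pos: [490.0, -154.7, 156.2]
eef_rot: [-3.139, -0.001, 1.762]
wrist_force: [0.1, 0.0, -0.5]
finger_gap: 93.7
finger_force: 0.0
clock: 9.65
eef_pos: [490.8, -149.7, 157.0]
eef_rot: [-3.141, -0.001, 1.766]
wrist_force: [0.3, -0.3, -0.5]
finger_gap: 94.0
finger_force: 0.0
t 9.65 pos [ 490.8 -149.7  157. ] rot [-3.141e+00 -1.000e-03  1.766e+00] F [ 0.3 -0.3 -0.5] gap 94.0 gf 0.0
SHIFT [ -1.2   1.1 115. ] TURN [-0.001 -0.001  0.   ]
```

```bash
python3 -m crank '[[100,-1,1,40,0,0,0],[100,-1,1,80,0,0,0],[100,-1,1,105,0,0,0],[100,-1,1,115,0,0,0],[100,-1,1,115,0,0,0],[30,-1,1,115,0,0,0],[30,-1,1,115,0,0,0],[30,-1,1,115,0,0,0],[30,-1,1,115,0,0,0],[30,-1,1,115,0,0,0]]' 40
python3 -m crank '[[20,0,0,0,0,0,0],[20,0,0,0,0,0,0],[20,0,0,0,0,0,0]]' 40
python3 - <<'E'
from h import *
p,d=optics.camera("top");cv2.imwrite("pics/top4.png",p[:,:,::-1]);W=cloud("top",d);w=W[175:215,140:172].reshape(-1,3);w=w[(w[:,2]>80)&(w[:,2]<110)]
print("rim z",np.percentile(w[:,2],[20,50,80,95]).round(1),cv2.minEnclosingCircle(w[:,:2].astype(np.float32)))
E
```

```text
clock: 10.65
eef_pos: [492.3, -151.6, 43.0]
eef_rot: [3.141, 0.0, 1.766]
wrist_force: [0.1, 0.2, 0.1]
finger_gap: 57.8
finger_force: 0.0
clock: 10.95
eef_pos: [492.2, -151.5, 42.7]
eef_rot: [3.142, 0.0, 1.766]
wrist_force: [-0.4, -0.6, 0.4]
finger_gap: 38.7
finger_force: 40.0
rim z [86.5 90.8 93.5 95.7] ((492.5169982910156, 304.6665344238281), 25.33538055419922)
```

```bash
python3 -m crank '[[20,0,0,-5,0,0,0],[20,0,0,-20,0,0,0],[20,0,0,-50,0,0,0],[20,0,0,-80,0,0,0],[20,0,0,-105,0,0,0],[20,0,0,-120,0,0,0],[20,0,0,-120,0,0,0]]' 40
python3 -c "from h import *;to(514.7,229.5,163,1.869)"
```

```text
clock: 11.7
eef_pos: [493.0, -151.8, 164.8]
eef_rot: [3.138, 0.002, 1.766]
wrist_force: [0.5, -0.2, -1.9]
finger_gap: 38.8
finger_force: 40.0
t 11.7 pos [ 493.  -151.8  164.8] rot [3.138e+00 2.000e-03 1.766e+00] F [ 0.5 -0.2 -1.9] gap 38.8 gf 40.0
SHIFT [369.8  95.2   1.3] TURN [ 0.003  0.002 -0.103]
```

```bash
python3 -m crank '[[20,15,4,0,0,0,-0.01],[20,50,13,0,0,0,-0.02],[20,95,25,0,0,0,-0.03],[20,140,36,0,0,0,-0.04],[20,190,49,0,0,0,-0.05],[20,240,62,0,0,0,-0.06],[20,290,75,0,0,0,-0.08],[20,330,85,0,0,0,-0.09],[20,357,92,0,0,0,-0.103],[20,370,95,0,0,0,-0.103]]' 40
python3 -m crank '[[20,0,0,0,0,0,0],[20,0,0,0,0,0,0],[20,0,0,0,0,0,0]]' 40
python3 -c "from h import *;to(514.7,229.5,58,1.869)"
```

```text
clock: 12.7
eef_pos: [512.4, 232.7, 161.1]
eef_rot: [-3.139, -0.0, 1.872]
wrist_force: [0.8, 0.2, -1.9]
finger_gap: 38.5
finger_force: 40.0
clock: 13.0
eef_pos: [513.7, 228.6, 162.5]
eef_rot: [-3.141, 0.0, 1.867]
wrist_force: [-0.6, -0.4, -1.4]
finger_gap: 38.5
finger_force: 40.0
t 13.0 pos [513.7 228.6 162.5] rot [-3.141  0.     1.867] F [-0.6 -0.4 -1.4] gap 38.5 gf 40.0
SHIFT [  0.6   1.2 104.5] TURN [-0.     0.    -0.002]
```

```bash
python3 -m crank '[[20,0,1,10,0,0,0],[20,0,1,30,0,0,0],[20,0,1,55,0,0,0],[20,0,1,75,0,0,0],[20,0,1,88,0,0,0],[20,0,1,96,0,0,0],[20,0,1,100,0,0,0],[20,0,1,102,0,0,0],[20,0,1,103,0,0,0],[20,0,1,103,0,0,0]]' 40
python3 -m crank '[[20,0,0,1,0,0,0],[20,0,0,2,0,0,0],[20,0,0,3,0,0,0],[20,0,0,3,0,0,0]]' 40
```

```text
clock: 14.0
eef_pos: [514.9, 230.3, 60.1]
eef_rot: [3.141, -0.0, 1.869]
wrist_force: [-0.0, -0.4, -1.2]
finger_gap: 38.6
finger_force: 40.0
clock: 14.4
eef_pos: [514.6, 230.2, 56.5]
eef_rot: [-3.141, 0.0, 1.869]
wrist_force: [0.6, 0.4, -1.1]
finger_gap: 38.5
finger_force: 40.0
```

```bash
python3 -m crank '[[20,0,0,1,0,0,0],[20,0,0,2,0,0,0],[20,0,0,2.5,0,0,0],[20,0,0,2.5,0,0,0]]' 40
python3 -m crank '[[20,0,0,1,0,0,0],[20,0,0,2,0,0,0],[20,0,0,2,0,0,0]]' 40
python3 -m crank '[[20,0,0,0.7,0,0,0],[20,0,0,0.7,0,0,0]]' 40
```

```text
clock: 14.8
eef_pos: [514.6, 230.2, 54.0]
eef_rot: [-3.141, 0.0, 1.869]
wrist_force: [0.2, 0.2, -1.0]
finger_gap: 38.8
finger_force: 40.0
clock: 15.1
eef_pos: [514.6, 230.2, 52.0]
eef_rot: [-3.141, -0.0, 1.869]
wrist_force: [-0.5, -0.2, -1.4]
finger_gap: 38.5
finger_force: 40.0
clock: 15.3
eef_pos: [514.6, 230.2, 51.4]
eef_rot: [-3.142, -0.0, 1.869]
wrist_force: [0.3, 0.0, -0.6]
finger_gap: 39.1
finger_force: 40.0
```

Release it, back off and go on to flask_largest (507,-225.5).

```bash
python3 -m crank '[[50,0,0,0,0,0,0],[80,0,0,0,0,0,0],[100,0,0,0,0,0,0],[100,0,0,0,0,0,0],[100,0,0,0,0,0,0],[100,0,0,0,0,0,0]]' 40
python3 -m crank '[[100,0,0,-10,0,0,0],[100,0,0,-50,0,0,0],[100,0,0,-90,0,0,0],[100,0,0,-110,0,0,0],[100,0,0,-110,0,0,0]]' 40
python3 -c "from h import *;to(507,-225.5,165,1.766)"
```

```text
clock: 15.9
eef_pos: [514.7, 230.2, 51.4]
eef_rot: [3.142, 0.0, 1.869]
wrist_force: [0.3, -0.6, 0.2]
finger_gap: 83.3
finger_force: 0.0
clock: 16.4
eef_pos: [515.9, 230.7, 165.3]
eef_rot: [3.136, -0.0, 1.869]
wrist_force: [1.1, 0.2, 0.5]
finger_gap: 94.1
finger_force: 0.0
t 16.4 pos [515.9 230.7 165.3] rot [ 3.136 -0.     1.869] F [1.1 0.2 0.5] gap 94.1 gf 0.0
SHIFT [-433.5 -142.4   -0.6] TURN [ 0.006 -0.001  0.103]
```

```bash
python3 -m crank '[[100,-433,-142,0,0,0,0.103],[100,-433,-142,0,0,0,0.103],[100,-433,-142,0,0,0,0.103],[100,-433,-142,0,0,0,0.103],[100,-433,-142,0,0,0,0.103],[100,-433,-142,0,0,0,0.103],[100,-433,-142,0,0,0,0.103],[100,-433,-142,0,0,0,0.103],[100,-433,-142,0,0,0,0.103],[100,-433,-142,0,0,0,0.103]]' 40
python3 -m crank '[[100,0,0,0,0,0,0],[100,0,0,0,0,0,0],[100,0,0,0,0,0,0]]'
python3 - <<'E'
from h import *
to(507,-225.5,54,1.766)
p,d=optics.camera("top");W=cloud("top",d)
for n,u,v,zl,zh in(("third",156,196,80,110),("second",184,187,70,100)):
    w=W[v-20:v+20,u-16:u+16].reshape(-1,3);w=w[(w[:,2]>zl)&(w[:,2]<zh)]
    print(n,np.percentile(w[:,2],[50,80,90]).round(1),np.round(cv2.minEnclosingCircle(w[:,:2].astype(np.float32))[0],1))
E
```

```text
clock: 17.4
eef_pos: [504.9, -229.7, 160.4]
eef_rot: [-3.14, -0.0, 1.761]
wrist_force: [-0.1, 0.3, 0.7]
finger_gap: 93.9
finger_force: 0.0
clock: 17.7
eef_pos: [506.2, -224.0, 161.3]
eef_rot: [-3.141, -0.0, 1.767]
wrist_force: [-0.2, 0.8, -0.2]
finger_gap: 94.0
finger_force: 0.0
t 17.7 pos [ 506.2 -224.   161.3] rot [-3.141 -0.     1.767] F [-0.2  0.8 -0.2] gap 94.0 gf 0.0
SHIFT [ -1.6   0.5 107.3] TURN [-0.    -0.     0.001]
third [91.8 93.9 94.7] [492.7 304.9]
second [83.5 85.8 87. ] [514.2 231.6]
```

```bash
python3 -m crank '[[100,-1,0.5,40,0,0,0],[100,-1,0.5,75,0,0,0],[100,-1,0.5,98,0,0,0],[100,-1,0.5,107,0,0,0],[100,-1,0.5,107,0,0,0],[40,-1,0.5,107,0,0,0],[40,-1,0.5,107,0,0,0],[40,-1,0.5,107,0,0,0],[40,-1,0.5,107,0,0,0],[40,-1,0.5,107,0,0,0]]' 40
python3 -m crank '[[40,0,0,0,0,0,0],[40,0,0,0,0,0,0],[40,0,0,0,0,0,0]]' 40
python3 -m crank '[[40,0,0,-5,0,0,0],[40,0,0,-20,0,0,0],[40,0,0,-50,0,0,0],[40,0,0,-80,0,0,0],[40,0,0,-105,0,0,0],[40,0,0,-120,0,0,0],[40,0,0,-120,0,0,0],[40,0,0,-120,0,0,0]]' 40
python3 -c "from h import *;to(559,85.5,175,1.869)"
```

```text
clock: 18.75
eef_pos: [506.8, -226.4, 54.8]
eef_rot: [3.141, 0.0, 1.766]
wrist_force: [0.6, -0.2, 0.5]
finger_gap: 57.2
finger_force: 0.0
clock: 19.05
eef_pos: [506.8, -226.4, 54.7]
eef_rot: [3.141, 0.0, 1.766]
wrist_force: [-1.2, 0.3, 3.8]
finger_gap: 54.3
finger_force: 40.0
clock: 19.85
eef_pos: [506.4, -226.2, 173.7]
eef_rot: [-3.141, -0.0, 1.766]
wrist_force: [0.1, 0.9, -1.7]
finger_gap: 54.4
finger_force: 40.0
t 19.85 pos [ 506.4 -226.2  173.7] rot [-3.141 -0.     1.766] F [ 0.1  0.9 -1.7] gap 54.4 gf 40.0
SHIFT [295.6 111.9  -1.2] TURN [-0.001 -0.001 -0.103]
```

```bash
python3 -m crank '[[40,10,4,0,0,0,-0.01],[40,35,13,0,0,0,-0.02],[40,70,26,0,0,0,-0.03],[40,110,42,0,0,0,-0.04],[40,150,57,0,0,0,-0.05],[40,190,72,0,0,0,-0.06],[40,230,87,0,0,0,-0.08],[40,265,100,0,0,0,-0.09],[40,285,108,0,0,0,-0.103],[40,295,112,0,0,0,-0.103]]' 40
python3 -m crank '[[40,0,0,0,0,0,0],[40,0,0,0,0,0,0],[40,0,0,0,0,0,0]]' 40
python3 -c "from h import *;to(559,85.2,72,1.869)"
```

```text
clock: 20.85
eef_pos: [558.9, 87.2, 173.3]
eef_rot: [-3.14, -0.001, 1.872]
wrist_force: [-0.5, -0.1, -1.8]
finger_gap: 54.4
finger_force: 40.0
clock: 21.15
eef_pos: [559.4, 83.8, 174.3]
eef_rot: [-3.141, 0.0, 1.867]
wrist_force: [1.1, 0.0, -0.9]
finger_gap: 54.2
finger_force: 40.0
t 21.15 pos [559.4  83.8 174.3] rot [-3.141  0.     1.867] F [ 1.1  0.  -0.9] gap 54.2 gf 40.0
SHIFT [1.500e+00 1.000e-01 1.023e+02] TURN [-0.     0.    -0.002]
```

```bash
python3 -m crank '[[40,0.5,0,10,0,0,0],[40,0.5,0,30,0,0,0],[40,0.5,0,55,0,0,0],[40,0.5,0,75,0,0,0],[40,0.5,0,88,0,0,0],[40,0.5,0,95,0,0,0],[40,0.5,0,99,0,0,0],[40,0.5,0,101,0,0,0],[40,0.5,0,102,0,0,0],[40,0.5,0,102,0,0,0]]' 40
python3 -m crank '[[40,0,0,1,0,0,0],[40,0,0,2,0,0,0],[40,0,0,3,0,0,0],[40,0,0,3,0,0,0]]' 40
```

```text
clock: 22.15
eef_pos: [559.5, 85.3, 72.9]
eef_rot: [3.141, 0.0, 1.869]
wrist_force: [0.4, 1.1, -1.1]
finger_gap: 54.3
finger_force: 40.0
clock: 22.55
eef_pos: [559.3, 85.3, 69.3]
eef_rot: [-3.141, -0.0, 1.869]
wrist_force: [-0.0, 0.1, -1.9]
finger_gap: 54.5
finger_force: 40.0
```

```bash
python3 -m crank '[[40,0,0,1,0,0,0],[40,0,0,2,0,0,0],[40,0,0,3,0,0,0],[40,0,0,3,0,0,0]]' 40
python3 -m crank '[[40,0,0,1,0,0,0],[40,0,0,2,0,0,0],[40,0,0,2,0,0,0]]' 40
python3 -m crank '[[40,0,0,0.7,0,0,0],[40,0,0,0.7,0,0,0]]' 40
```

```text
clock: 22.95
eef_pos: [559.2, 85.3, 66.3]
eef_rot: [-3.141, -0.0, 1.869]
wrist_force: [0.3, 0.4, -1.3]
finger_gap: 54.5
finger_force: 40.0
clock: 23.25
eef_pos: [559.2, 85.3, 64.3]
eef_rot: [-3.141, -0.0, 1.869]
wrist_force: [-0.2, -0.5, -2.4]
finger_gap: 54.5
finger_force: 40.0
clock: 23.45
eef_pos: [559.3, 85.3, 63.7]
eef_rot: [-3.142, -0.0, 1.869]
wrist_force: [0.9, -0.1, -1.2]
finger_gap: 54.6
finger_force: 40.0
```

Release it and go on to flask_smallest (peg at 521.6,-299.5). I'll move above it and check from near, since its depth fit was poor.

```bash
python3 -m crank '[[60,0,0,0.5,0,0,0],[80,0,0,0.5,0,0,0],[100,0,0,0.5,0,0,0],[100,0,0,0.5,0,0,0],[100,0,0,0.5,0,0,0],[100,0,0,0.5,0,0,0]]' 40
python3 -m crank '[[100,0,0,-10,0,0,0],[100,0,0,-50,0,0,0],[100,0,0,-85,0,0,0],[100,0,0,-100,0,0,0],[100,0,0,-100,0,0,0]]' 40
python3 -c "from h import *;to(521.6,-299.5,150,1.766)"
```

```text
clock: 24.05
eef_pos: [559.3, 85.3, 63.3]
eef_rot: [3.142, -0.0, 1.869]
wrist_force: [0.5, -0.9, 1.3]
finger_gap: 92.4
finger_force: 0.0
clock: 24.55
eef_pos: [560.3, 85.4, 166.3]
eef_rot: [3.137, 0.001, 1.869]
wrist_force: [0.1, -0.1, -0.4]
finger_gap: 93.7
finger_force: 0.0
t 24.55 pos [560.3  85.4 166.3] rot [3.137e+00 1.000e-03 1.869e+00] F [ 0.1 -0.1 -0.4] gap 93.7 gf 0.0
SHIFT [-356.5 -150.1   15.9] TURN [0.005 0.001 0.103]
```

```bash
python3 -m crank '[[100,-356,-150,16,0,0,0.103],[100,-356,-150,16,0,0,0.103],[100,-356,-150,16,0,0,0.103],[100,-356,-150,16,0,0,0.103],[100,-356,-150,16,0,0,0.103],[100,-356,-150,16,0,0,0.103],[100,-356,-150,16,0,0,0.103],[100,-356,-150,16,0,0,0.103],[100,-356,-150,16,0,0,0.103],[100,-356,-150,16,0,0,0.103]]' 40
python3 -m crank '[[100,0,0,0,0,0,0],[100,0,0,0,0,0,0]]'
python3 - <<'E'
from h import *
to(521.6,-299.5,38,1.766)
C=optics.calibration("wrist");p,d=optics.camera("wrist");cv2.imwrite("pics/w5.png",p[:,:,::-1]);np.save("pics/w5C.npy",C,allow_pickle=True)
p,d=optics.camera("top");W=cloud("top",d)
for n,u,v,zl,zh in(("largest",240,167,85,115),):
    w=W[v-22:v+22,u-18:u+18].reshape(-1,3);w=w[(w[:,2]>zl)&(w[:,2]<zh)]
    print(n,np.percentile(w[:,2],[50,80,90]).round(1),np.round(cv2.minEnclosingCircle(w[:,:2].astype(np.float32))[0],1))
E
```

```text
clock: 25.55
eef_pos: [519.9, -299.1, 146.0]
eef_rot: [-3.14, -0.001, 1.764]
wrist_force: [0.7, 0.5, -0.3]
finger_gap: 93.9
finger_force: 0.0
clock: 25.75
eef_pos: [520.7, -297.9, 147.2]
eef_rot: [-3.141, -0.0, 1.767]
wrist_force: [-0.6, -0.2, 0.3]
finger_gap: 93.7
finger_force: 0.0
t 25.75 pos [ 520.7 -297.9  147.2] rot [-3.141 -0.     1.767] F [-0.6 -0.2  0.3] gap 93.7 gf 0.0
SHIFT [ -1.8   0.6 109.2] TURN [-0.    -0.     0.001]
largest [ 97.9 100.3 101.3] [559.4  86.6]
```

View pics/w5.png

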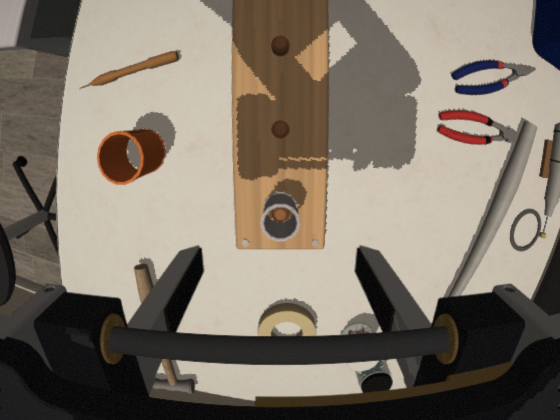

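The view shows the smallest flask with its rim at about (280,223), on the last peg and between the fingers; orange is off to the side at (130,155). A quick ray check, then grip.

```bash
python3 - <<'E'
from h import *
C=np.load("pics/w5C.npy",allow_pickle=True).item()
print(fish(C,[(261,223),(299,223),(280,205),(280,241)],70).mean(0))
E
python3 -m crank '[[100,-1,0.5,40,0,0,0],[100,-1,0.5,75,0,0,0],[100,-1,0.5,98,0,0,0],[100,-1,0.5,108,0,0,0],[100,-1,0.5,108,0,0,0],[20,-1,0.5,108,0,0,0],[20,-1,0.5,108,0,0,0],[20,-1,0.5,108,0,0,0],[20,-1,0.5,108,0,0,0],[20,-1,0.5,108,0,0,0]]' 40
python3 -m crank '[[15,0,0,0,0,0,0],[15,0,0,0,0,0,0],[15,0,0,0,0,0,0],[15,0,0,0,0,0,0],[15,0,0,0,0,0,0]]' 40
python3 -m crank '[[15,0,0,-5,0,0,0],[15,0,0,-20,0,0,0],[15,0,0,-50,0,0,0],[15,0,0,-80,0,0,0],[15,0,0,-105,0,0,0],[15,0,0,-125,0,0,0],[15,0,0,-125,0,0,0],[15,0,0,-125,0,0,0]]' 40
python3 -c "from h import *;to(536.6,158,165,1.869)"
```

```text
[ 521.91810929 -300.29634777]
clock: 26.85
eef_pos: [521.2, -300.0, 39.6]
eef_rot: [3.141, 0.0, 1.766]
wrist_force: [-0.2, 0.4, -0.1]
finger_gap: 57.8
finger_force: 0.0
clock: 27.35
eef_pos: [521.1, -299.9, 39.2]
eef_rot: [-3.142, -0.0, 1.766]
wrist_force: [0.2, -0.2, -0.4]
finger_gap: 30.9
finger_force: 40.0
clock: 28.15
eef_pos: [521.0, -299.9, 164.4]
eef_rot: [3.141, 0.0, 1.766]
wrist_force: [0.4, 0.3, -0.8]
finger_gap: 30.9
finger_force: 40.0
t 28.15 pos [ 521.  -299.9  164.4] rot [3.141 0.    1.766] F [ 0.4  0.3 -0.8] gap 30.9 gf 40.0
SHIFT [446.2 104.   -0.8] TURN [ 0.     0.    -0.103]
```

```bash
python3 -m crank '[[15,15,3,0,0,0,-0.01],[15,55,13,0,0,0,-0.02],[15,104,24,0,0,0,-0.03],[15,153,36,0,0,0,-0.04],[15,202,47,0,0,0,-0.05],[15,250,58,0,0,0,-0.06],[15,298,69,0,0,0,-0.07],[15,346,81,0,0,0,-0.08],[15,392,91,0,0,0,-0.09],[15,425,99,0,0,0,-0.103]]' 40
python3 -m crank '[[15,15,4,0,0,0,0],[15,20,5,0,0,0,0],[15,20,5,0,0,0,0],[15,20,5,0,0,0,0]]' 40
python3 -c "from h import *;to(536.6,158,57,1.869)"
```

```text
clock: 29.15
eef_pos: [534.4, 139.6, 163.2]
eef_rot: [-3.14, -0.0, 1.872]
wrist_force: [0.0, -0.4, -0.7]
finger_gap: 30.4
finger_force: 40.0
clock: 29.55
eef_pos: [534.8, 155.6, 164.0]
eef_rot: [-3.141, 0.0, 1.868]
wrist_force: [0.1, -0.5, 0.6]
finger_gap: 30.4
finger_force: 40.0
t 29.55 pos [534.8 155.6 164. ] rot [-3.141  0.     1.868] F [ 0.1 -0.5  0.6] gap 30.4 gf 40.0
SHIFT [  1.8   2.5 107. ] TURN [-0.     0.    -0.001]
```

```bash
python3 -m crank '[[15,1.5,2.2,10,0,0,0],[15,1.5,2.2,30,0,0,0],[15,1.5,2.2,55,0,0,0],[15,1.5,2.2,75,0,0,0],[15,1.5,2.2,90,0,0,0],[15,1.5,2.2,99,0,0,0],[15,1.5,2.2,104,0,0,0],[15,1.5,2.2,106,0,0,0],[15,1.5,2.2,107,0,0,0],[15,1.5,2.2,107,0,0,0]]' 40
python3 -m crank '[[15,0,0,1,0,0,0],[15,0,0,2,0,0,0],[15,0,0,3,0,0,0],[15,0,0,3,0,0,0]]' 40
```

```text
clock: 30.55
eef_pos: [536.7, 158.9, 57.7]
eef_rot: [3.141, 0.0, 1.869]
wrist_force: [-0.4, -0.5, 0.1]
finger_gap: 30.2
finger_force: 40.0
clock: 30.95
eef_pos: [536.4, 158.9, 54.1]
eef_rot: [-3.141, -0.0, 1.869]
wrist_force: [0.5, -0.9, -0.2]
finger_gap: 30.9
finger_force: 40.0
```

```bash
python3 -m crank '[[15,0,0,1,0,0,0],[15,0,0,2,0,0,0],[15,0,0,3,0,0,0],[15,0,0,3.5,0,0,0],[15,0,0,3.5,0,0,0]]' 40
python3 -m crank '[[15,0,0,1,0,0,0],[15,0,0,2,0,0,0],[15,0,0,2,0,0,0]]' 40
python3 -m crank '[[15,0,0,0.7,0,0,0],[15,0,0,0.7,0,0,0]]' 40
```

```text
clock: 31.45
eef_pos: [536.4, 158.8, 50.6]
eef_rot: [-3.141, -0.0, 1.869]
wrist_force: [-0.2, -0.3, -0.6]
finger_gap: 30.5
finger_force: 40.0
clock: 31.75
eef_pos: [536.4, 158.8, 48.6]
eef_rot: [-3.141, -0.0, 1.869]
wrist_force: [0.6, -0.1, -1.5]
finger_gap: 30.3
finger_force: 40.0
clock: 31.95
eef_pos: [536.4, 158.9, 48.0]
eef_rot: [-3.141, -0.0, 1.869]
wrist_force: [0.7, -0.6, -2.4]
finger_gap: 30.7
finger_force: 40.0
```

Release, raise, and move aside along +y so the overhead camera can see the whole board.

```bash
python3 -m crank '[[40,0,0,0.5,0,0,0],[70,0,0,0.5,0,0,0],[100,0,0,0.5,0,0,0],[100,0,0,0.5,0,0,0],[100,0,0,0.5,0,0,0],[100,0,0,0.5,0,0,0],[100,0,0,0.5,0,0,0]]' 40
python3 -m crank '[[100,0,0,-10,0,0,0],[100,0,0,-50,0,0,0],[100,0,0,-90,0,0,0],[100,0,0,-120,0,0,0],[100,-50,-10,-120,0,0,0],[100,-100,-20,-120,0,0,0],[100,-150,-30,-120,0,0,0],[100,-200,-40,-120,0,0,0],[100,-250,-50,-120,0,0,0],[100,-280,-60,-120,0,0,0]]' 40
python3 -m crank '[[100,0,0,0,0,0,0],[100,0,0,0,0,0,0]]'
python3 - <<'E'
from h import *
p,d=optics.camera("top");W=cloud("top",d);q,_=optics.camera("scene")
for n,u,v,zl,zh in(("third",156,196,80,110),("second",184,187,70,100),("largest",240,167,85,115),("smallest",213,178,66,90)):
    w=W[v-22:v+22,u-16:u+16].reshape(-1,3);w=w[(w[:,2]>zl)&(w[:,2]<zh)]
    print(n,np.percentile(w[:,2],[50,80,90]).round(1),np.round(cv2.minEnclosingCircle(w[:,:2].astype(np.float32))[0],1))
a=cv2.resize(p[140:240,130:270,::-1],(630,450))[:300];b=cv2.resize(q[150:240,195:325,::-1],(630,436))[:300]
cv2.imwrite("pics/end.png",np.vstack([cv2.resize(p[145:225,130:270,::-1],(525,300),interpolation=2),cv2.resize(q[155:235,190:330,::-1],(525,300),interpolation=2)]))
E
```

```text
clock: 32.65
eef_pos: [536.5, 158.9, 47.5]
eef_rot: [-3.142, 0.0, 1.869]
wrist_force: [-0.2, -0.1, 0.3]
finger_gap: 82.3
finger_force: 0.0
clock: 33.65
eef_pos: [561.3, -129.3, 168.4]
eef_rot: [3.141, 0.001, 1.867]
wrist_force: [0.4, 0.5, -0.1]
finger_gap: 94.2
finger_force: 0.0
clock: 33.85
eef_pos: [561.2, -126.8, 168.0]
eef_rot: [3.141, 0.0, 1.867]
wrist_force: [0.5, 0.4, 0.7]
finger_gap: 93.9
finger_force: 0.0
third [91.5 93.3 94.3] [492.7 304.4]
second [83.3 86.  87.2] [514.2 230.7]
largest [ 98.2 100.3 101.2] [559.3  86. ]
smallest [77.9 80.  80.9] [545.3 142.5]
```

View pics/end.png

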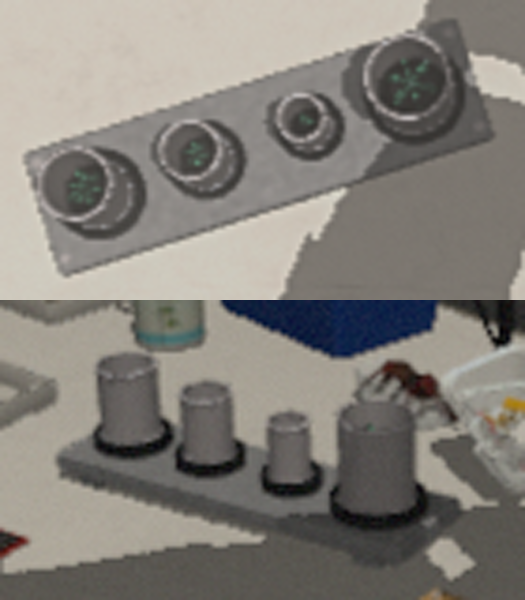

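All four flasks stand upright inside the lips of their own bases. The rim heights match fully seated, each about 2 mm over as on the rack. The smallest's centre reading is off only because it picked up points from the largest flask. Handing in.

```bash
python3 -c "from cell import manip;print(manip.sign_off())"
```

```text
the job is handed in; nothing more can be done
None
```

The job is handed in after about 34 s of robot time: all four flasks are released and stand upright, fully home on their matching bases in the final camera check; the hand-in returned no verdict.

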